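# Tare the bench scale with its sunken key

### The arm

A 6-joint arm with a two-finger parallel gripper is mounted at the origin on a cart in front of the work surface, level with it; the furniture and walls round the work are solid. World frame = base frame: x ahead of the robot, y to its left, z up, the work surface at z = 0. Lengths are in m, angles in rad, forces in N, time in s.
With the tool pointing down it reaches from about 0.35 to 0.975 m from the base axis. Payload 7.1 kg.
Tool frame: the origin (TCP) lies at the very end of the fingers, on their centre line; the grasp point (between the pads) lies 19 mm behind it; z points along the fingers, y is the direction in which the jaws open and shut (so a half turn about z gives the same grasp; the last joint's range is limited). The gripper opens to 88 mm and grips with 3 to 60 N. Pads are 20 mm wide; open, the fingers measure 115 mm over their backs; the gripper's body (75 mm by 178 mm) begins 61 mm behind the grasp point.
Start: joints at [1.218, 0.423, 1.63, -0, 1.089, -0.019], TCP at [0.205, 0.59, 0.223] pointing down, gripper open.
Joint ranges: [-3, 3], [-0.9, 2.11], [0.09, 2.58], [-1.31, 4.45], [0.11, 2.69], [-2.54, 2.54]. Speed limits (rad/s): [2.39, 2.39, 3.01, 3.14, 3.14, 3.14].

### API

Orientations are given as a rotation vector (axis times angle).
In Python, from rig import sense, eyes, close_job gives the robot as it stands.
- The arm moves only by the tool play_rows, never from a script. Its argument "steps" is one flat list of numbers, 4 for each row, row after row: the shift along the tool's x, y, z in m, then the turn about the tool's z in rad. In form: [x, y, z, roll, x, y, z, roll, ...]. A call has 1 to 5 rows; each row is the pose to reach, as a shift and turn from the pose commanded when the call began, along the tool's axes at that moment; what a row does not reach only later rows make up. A row lasts 1/8 s, in which the tool goes at most 62.5 mm and 10.7 degrees, less where a joint would pass 70% of its speed; a pose out of reach is approached as far as the arm can. A call with a gripper value outside its range is refused whole. "hand" is the finger opening in m, from 0 to 0.0878, set as the call begins (left out, the last holds). The fingers move at their own pace and stop on an object; the grip force is fixed at half the most. Time passes only in rows, so rows that repeat a pose let the fingers close. It gives the time, the measured TCP pose, the force and the opening at its end, in the units of the state.
- sense(): the state, without advancing time (a new reading comes with each control period).
- eyes.get_image(name): name is "scene" or "top" or "wrist"; returns the picture (400x640x3 uint8, red, green, blue); there is no depth.
- eyes.camera_params(name): a dict with "K" (3x3 intrinsics, pixels), "xyz" and "orientation" of the camera in the world. Camera axes: x right, y up, looking along -z (the intrinsics and any distortion apply to the point x, -y, -z); pixel columns grow to the right and rows downward; lengths in m; the calibration is good to about 2 mm. A picture is of the moment at which its call begins: read the wrist's pose just before it. camera_params takes no time and is no camera call; for the wrist camera it gives the pose at the moment of the call.
- close_job(): hands the job in, once; it reports no verdict.
The state is a dict: "clock": time; "q": joint angles; "qd": joint speeds; "tau": joint torques, N m; "tool_pos": TCP position; "ee_rot": TCP orientation; "force": force on the tool from outside, world axes, zero at the start; "torque": the same for the moment, N m; "width": finger opening in m.
Only numpy, scipy, OpenCV 4.12 (cv2) and the standard library are available. Lean on these libraries where they do the work, as an engineer would, in place of code of your own. Each camera call takes 0.05 s, during which the arm holds its last target. There are 200 camera calls.

### The job

Weigh-in at the jeweller's bench: the small lidded copper pot stands off-centre on the scale's pan. With the fingertips only, never gripping or lifting anything, nudge the pot until it stands upright wholly inside the dark ring in the middle of the pan, and slide the grey cover by its black rib away from the well with the green key until it is all the way across. Then reach into that well, press the sunken green tare key fully home for a moment and let it come back up; leave the red key unpressed, do not shove the neighbouring brass pot or wax block about, and leave the pot in the ring and the cover where you slid it.

Things in the scene. Friction and masses are not known exactly. Their poses are not given: they have to be found in the camera images.
- scale: white bench scale, fixed, 220 (x) x 170 (y) mm, deck 42 mm above the worktop. Origin: centre of its underside; z up, -x is its front (display). Two 44 x 44 mm wells, 22 mm deep, at x = -75, y = +30 (green key) and y = -30 (red key); along them steel rails 5 mm high at x = -103.5 and -46.5. Pan: rigid, 130 mm diameter, top 50 mm above the worktop, centre x = +40, y = 0
- pan_mid (a point): centre of the pan's upper face (50 mm above the worktop), and of the dark ring marked on it, inner diameter about 64 mm. Keep clear of the bench lamp's fixed white hood to the right of it: a solid bar from world x = 0.63 to 0.84 m, y = -0.87 to +0.19 m, 0.40 to 0.49 m above the worktop; an arm that swings across stretched out hits it, so draw it in first
- copper_pot: small round lidded pot of reddish copper, 34 mm diameter, 38 mm high with the lid's knob, about 50 g, loose on the pan. Origin: centre of its underside, z up. At the start its centre is 26 to 44 mm from the ring's centre, on the scale's +y side
- cover (a joint): grey sliding cover plate (52 x 56 mm, top 4 mm above the deck) that hides one well or the other: 0 m = over the green key's well, 0.060 m = all the way across towards the scale's -y, over the red key's well; the green well is wholly clear from 0.050 m. About 1 N moves it; it stays put
- cover_rib (a point): top centre of the black upright rib on the middle of the cover; the rib is 38 mm along the scale's x, 8 mm thick along the scale's y and stands 14.5 mm above the cover plate; push on its +y side. Site axes are the scale's
- tare_key (a joint): travel of the green tare key: 0 m = up, 0.005 m = fully home (pressed). Spring: about 2 N to start, 5 N fully home; springs back when let go. Hidden under the cover at first
- tare_key_top (a point): centre of the green key's upper face (28 mm diameter), 14 mm below the deck when up, in the middle of its well
- cal_key (a joint): travel of the red calibration key in the other well, same make: 0 m = up, 0.005 m = pressed. Not to be pressed
- brass_pot: yellow brass lidded pot, 30 mm diameter, 44 mm high, loose on the worktop about 130 mm to the scale's -y side. Bystander. Origin: centre of its underside
- wax_block: blue wax block, 30 x 50 x 18 mm, loose on the worktop about 135 mm to the scale's +y side. Bystander. Origin: centre of its underside
Things that resemble listed ones, but are neither listed nor needed, are in the scene too. What is shaped like the copper_pot but blue is not meant.

How it is judged:
By the outcome, as a careful person would: the job done as asked, in the order asked, and still so for the second after the job is handed in, with the robot touching nothing.
It also fails if it takes over 64 s, if anything falls off the work surface, if the arm or the gripper's body presses on something with over 40 N, if the wrist force passes 120 N, or if a joint passes its speed limit or range.

## Working session

There is one attempt and no reset: what is moved stays moved. The work goes in short steps, Python scripts to look and compute and a tool call to move; the robot and the scene stay as the last step left them, time stands still between calls to the robot, and variables do not carry over. Pictures are saved under pics/ and viewed, about 8 in all and at most 12, crops included, and the job is handed in when it is done.

Besides the shell and the picture viewer there is one more tool, called after "Call:" as a command line: name --argument value ..., lists and objects as JSON in quotes. play_rows: Moves the arm, as the interface text tells. Its arguments: {"type":"object","properties":{"steps":{"type":"array"},"hand":{"type":"number"}},"required":["steps"]}

```bash
ls; mkdir -p pics; cat > h.py <<'E'
import numpy as np,cv2
from rig import sense,eyes
from scipy.spatial.transform import Rotation as R
def cam(n):
    p=eyes.camera_params(n);o=np.array(p["orientation"],float)
    M=o if o.shape==(3,3) else (R.from_rotvec(o).as_matrix() if o.size==3 else R.from_quat(o).as_matrix())
    return np.array(p["K"]),np.array(p["xyz"]),M,p
def ray(n,u,v,z,c=None):
    K,t,M,p=c or cam(n)
    d=M@(np.diag([1,-1,-1])@np.linalg.inv(K)@[u,v,1])
    return t+d*(z-t[2])/d[2]
def proj(n,P,c=None):
    K,t,M,p=c or cam(n)
    q=K@np.diag([1,-1,-1])@M.T@(np.array(P)-t); return q[:2]/q[2]
def snap(n,f):
    im=eyes.get_image(n); cv2.imwrite(f,im[:,:,::-1]); return im
E
python3 - <<'E'
from h import *
for n in("scene","top","wrist"): print(n,eyes.camera_params(n))
a=snap("top","pics/top.png");snap("scene","pics/scene.png")
print(sense())
E
```

```text
pics
scene {'K': array([[463.50227973,   0.        , 322.36876201],
       [  0.        , 463.50227973, 196.63176876],
       [  0.        ,   0.        ,   1.        ]]), 'xyz': array([ 0.1485534 , -0.16838862,  0.65901783]), 'orientation': array([ 0.80733081, -0.30469955, -0.66625336])}
top {'K': array([[394.21071848,   0.        , 317.03099333],
       [  0.        , 394.21071848, 199.13886174],
       [  0.        ,   0.        ,   1.        ]]), 'xyz': array([0.4166073 , 0.31469115, 0.88820984]), 'orientation': array([ 0.13656928, -0.16232983, -1.53529644])}
wrist {'K': array([[310.628842  ,   0.        , 316.20350065],
       [  0.        , 310.628842  , 201.12921181],
       [  0.        ,   0.        ,   1.        ]]), 'xyz': array([0.13172115, 0.61517737, 0.38424786]), 'orientation': array([-0.24919732, -0.17672441,  1.22778196])}
{'clock': 0.1, 'q': array([ 1.21799977e+00,  4.23764519e-01,  1.63063069e+00,  1.71148610e-05,
        1.08856528e+00, -1.89835693e-02]), 'qd': array([-1.08429776e-04, -3.93292245e-03, -1.60585442e-03,  2.75616323e-03,
        8.47124992e-06,  2.23843089e-04]), 'tau': array([-2.31389940e-04, -5.45617497e+01, -2.74323803e+01,  6.44532032e-02,
        1.88071345e-02, -3.83119277e-05]), 'tool_pos': array([0.20456662, 0.59003828, 0.22197263]), 'ee_rot': array([-5.21888772e-01, -3.09766850e+00,  2.10700490e-03]), 'force': array([-0.02812431,  1.35924475,  1.27170428]), 'torque': array([ 0.00971785, -0.00928671,  0.02649831]), 'width': 0.08818630027753419}
```

View pics/top.png

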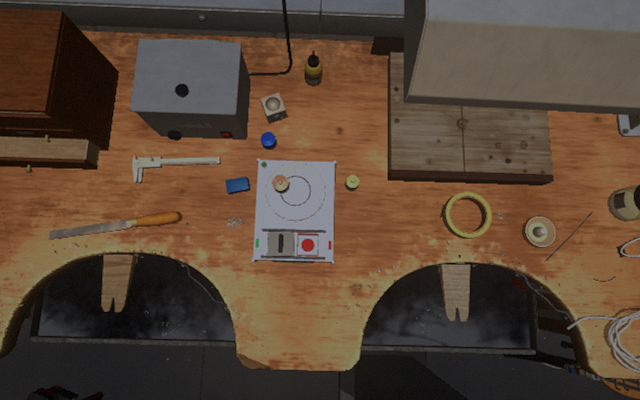

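View pics/scene.png

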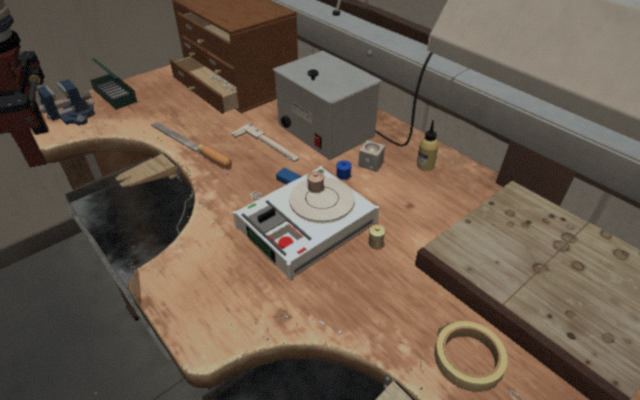

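```bash
python3 - <<'E'
from h import *
im=cv2.imread("pics/top.png")
c=cam("top")
for nm,u,v,z in [("c1",257,160,.042),("c2",336,161,.042),("c3",334,262,.042),("c4",253,261,.042),("ring",295,191,.05),("pot",281,183,.085),("brass",352,182,.044),("blue",268,141,.038),("wax",237,185,.018),("rib",281,243,.06)]:
    print(nm,ray("top",u,v,z,c).round(4))
cr=cv2.resize(im[125:275,215:375],None,fx=5,fy=5,interpolation=cv2.INTER_CUBIC);cr=cv2.convertScaleAbs(cr,alpha=1.4);cv2.imwrite("pics/topc.png",cr[:600*5//5+150])
cv2.imwrite("pics/topc.png",cv2.resize(cr,(640,600)))
E
```

```text
c1 [0.6648 0.439  0.042 ]
c2 [0.6685 0.2632 0.042 ]
c3 [0.4458 0.2632 0.042 ]
c4 [0.4429 0.4347 0.042 ]
ring [0.5954 0.3515 0.05  ]
pot [0.6041 0.3799 0.085 ]
brass [0.6211 0.2271 0.044 ]
blue [0.7113 0.4174 0.038 ]
wax [0.6118 0.4841 0.018 ]
rib [0.4812 0.376  0.06  ]
```

View pics/topc.png

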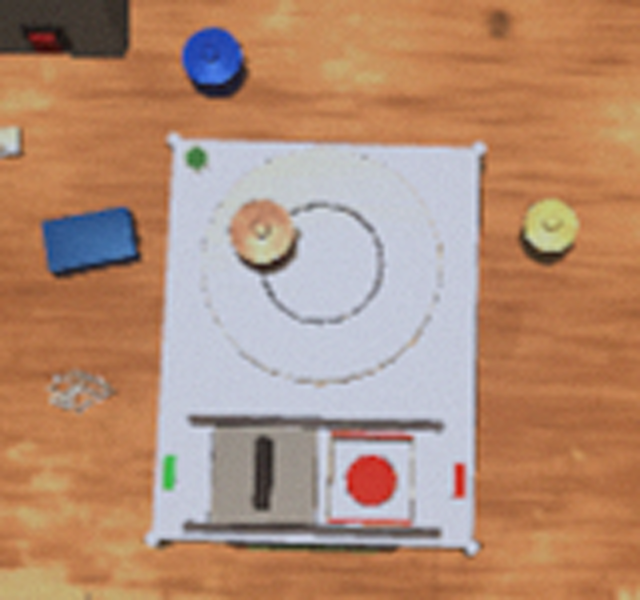

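```bash
cat >> h.py <<'E'
def to(P,yaw=None):
    """shift in tool axes (and roll, rad) from present pose to world point, tool-y heading yaw"""
    s=sense();M=R.from_rotvec(s["ee_rot"]).as_matrix()
    y0=np.arctan2(M[1,1],M[0,1]); d=M.T@(np.array(P)-s["tool_pos"])
    return d.round(4), None if yaw is None else round(float(np.angle(np.exp(1j*(y0-yaw)))),3), np.degrees(y0).round(1)
E
python3 - <<'E'
from h import *
c=cam("top")
W=lambda u,v,z: ray("top",u/4+215,v/4+125,z,c)
C=np.array([W(*p,.042) for p in[(173,140),(481,150),(473,548),(152,541)]])
print(C.round(4), [np.linalg.norm(C[i]-C[i-1]).round(4) for i in range(4)])
L=np.array([[110,85],[110,-85],[-110,-85],[-110,85]])/1000
z=L@[1,1j]; w=C[:,:2]@[1,1j]; o=w.mean(); a=np.angle(np.sum((w-o)*z.conj()))
print("corner centre",o,"yaw deg",np.degrees(a))
S=lambda p:(p[:2]@[1,1j]-o)*np.exp(-1j*a)*1000
for n,p in dict(ring=W(321,263,.05),pot=W(262,231,.087),rib=W(262,473,.0605),red=W(371,480,.028),brass=W(550,224,.044),wax=W(90,240,.018)).items(): print(n,p.round(4),np.round(S(p),1))
r=W(321,263,.05);p=W(262,231,.087);d=(r-p)[:2];n=np.linalg.norm(d);d/=n
print("dist",n,"dir",d,np.degrees(np.arctan2(d[1],d[0])))
yaw=np.arctan2(d[1],d[0])+np.pi/2
st=np.r_[p[:2]-d*.042,.2];print("start",st,np.degrees(yaw),to(st,yaw))
E
```

```text
[[0.6649 0.4362 0.042 ]
 [0.665  0.2648 0.042 ]
 [0.4458 0.2648 0.042 ]
 [0.4445 0.4348 0.042 ]] [np.float64(0.2204), np.float64(0.1714), np.float64(0.2192), np.float64(0.17)]
corner centre (0.5550406178822693+0.3501545931300507j) yaw deg 0.2090620660898673
ring [0.596 0.351 0.05 ] (41+0.7j)
pot [0.6041 0.3808 0.087 ] (49.2+30.4j)
rib [0.4806 0.377  0.0605] (-74.3+27.1j)
red [0.4811 0.3201 0.028 ] (-74-29.7j)
brass [0.6234 0.2261 0.044 ] (67.9-124.3j)
wax [0.6119 0.483  0.018 ] (57.3+132.6j)
dist 0.030832791704376993 dir [-0.26303187 -0.96478715] -105.25003872057914
start [0.61517934 0.42128038 0.2       ] -15.250038720579143 (array([-0.4432, -0.0249,  0.022 ]), 1.503, np.float64(70.9))
```

Call:
play_rows --steps '[-0.055,-0.003,0,0.18,-0.11,-0.006,0,0.36,-0.165,-0.009,0,0.54,-0.22,-0.012,0,0.72,-0.275,-0.015,0,0.9]' --hand 0.02

```text
clock: 0.72
tool_pos: [0.461, 0.4852, 0.2223]
ee_rot: [-1.825, -2.557, 0.001]
force: [-0.9, 0.0, 0.0]
width: 0.0418
```

```bash
python3 -c "
from h import *
print(to([.6152,.4213,.2],-.266),sense()['tool_pos'])"
```

```text
(array([-0.1106,  0.125 ,  0.0222]), 0.597, np.float64(19.0)) [0.46101717 0.48520726 0.22228655]
```

Call:
play_rows --steps '[-0.028,0.031,0.005,0.15,-0.055,0.062,0.01,0.3,-0.082,0.093,0.016,0.45,-0.11,0.125,0.022,0.59,-0.11,0.125,0.022,0.59]'

```text
clock: 1.35
tool_pos: [0.6159, 0.4217, 0.1992]
ee_rot: [2.487, 1.919, -0.002]
force: [0.8, -0.4, 0.6]
width: 0.02
```

```bash
python3 -c "
from h import *
print(to([.6152,.4213,.2],-.266),sense()['tool_pos'],sense()['q'])
im=snap('wrist','pics/w1.png')
for P in ([.596,.351,.05],[.604,.381,.088],[.6152,.4213,.056]): print(proj('wrist',P))
"
```

```text
(array([-0.0006, -0.0006, -0.0008]), 0.009, np.float64(-14.7)) [0.61591948 0.42174351 0.19915629] [ 5.84622165e-01  6.26382027e-01  1.34342143e+00 -4.05229077e-04
  1.17313966e+00  8.41460700e-01]
[316.13317191 253.04035341]
[316.2774898  241.01919659]
[317.00682249 190.22129859]
```

View pics/w1.png

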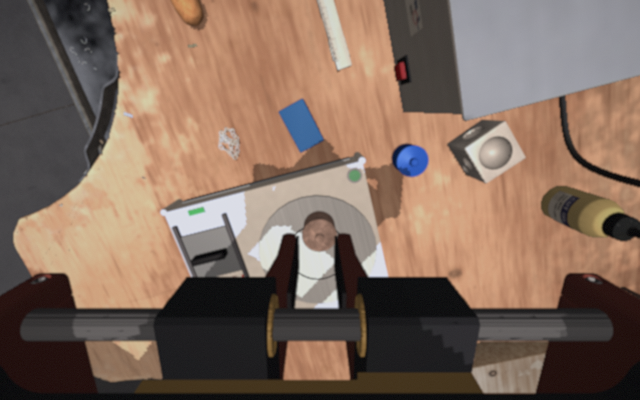

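Call:
play_rows --steps '[0,0,0.05,0,0,0,0.1,0,0,0,0.13,0,0,0,0.142,0,0,0,0.142,0]'

```text
clock: 2.02
tool_pos: [0.6132, 0.4242, 0.0586]
ee_rot: [-2.482, -1.925, 0.001]
force: [-0.2, 1.0, 1.1]
width: 0.02
```

```bash
python3 -c "
from h import *
s=sense();print(s['tool_pos'],s['force'])
d=np.array([-.263,-.965]);print(to(np.r_[np.array([.596,.351])-d*.0237,.057]))"
```

```text
[0.61318779 0.42422885 0.05858377] [-0.16865454  0.98324844  1.14796126]
(array([-0.0515,  0.0019,  0.0016]), None, np.float64(-14.4))
```

Call:
play_rows --steps '[-0.006,0.0005,0.001,0,-0.012,0.001,0.001,0,-0.017,0.001,0.001,0,-0.022,0.0015,0.001,0,-0.027,0.002,0.001,0]'

```text
clock: 2.65
tool_pos: [0.6093, 0.3968, 0.058]
ee_rot: [2.484, 1.923, 0.001]
force: [-0.5, -0.2, 0.2]
width: 0.0202
```

Call:
play_rows --steps '[-0.004,0,0,0,-0.008,0,0,0,-0.012,0,0,0,-0.016,0,0,0,-0.016,0,0,0]'

```text
clock: 3.28
tool_pos: [0.605, 0.3812, 0.0576]
ee_rot: [2.484, 1.923, -0.001]
force: [0.2, -0.7, 0.7]
width: 0.02
```

```bash
python3 -c "
from h import *
s=sense();print(s['tool_pos'],s['force'])
print(proj('top',[.596,.351,.05]),proj('top',[.596,.351,.088]))
a=snap('top','pics/t2.png')[125:275,215:375,::-1]
b=snap('scene','pics/s2.png')[120:280,220:400,::-1]
cv2.imwrite('pics/c2.png',np.hstack([cv2.resize(x,(400,360),interpolation=cv2.INTER_CUBIC) for x in(a,b)]))
"
```

```text
[0.6049954  0.38122123 0.05760453] [ 0.17010259 -0.70843444  0.74086717]
[295.2552385  190.76007341] [294.61568518 186.90986243]
```

View pics/c2.png

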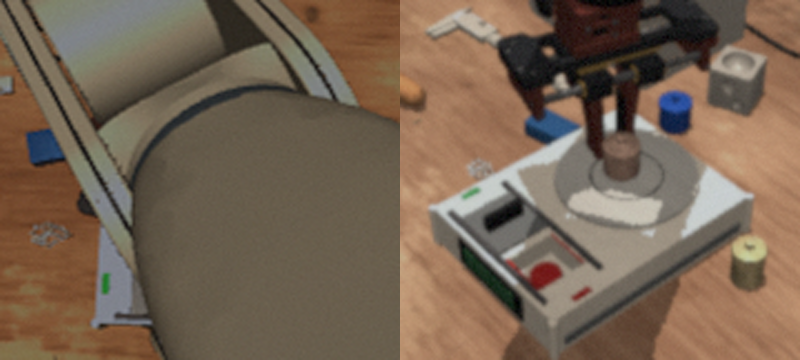

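Call:
play_rows --steps '[-0.003,0,0,0,-0.006,0,0,0,-0.008,0,0,0,-0.008,0,0,0]'

```text
clock: 3.88
tool_pos: [0.6031, 0.3736, 0.0577]
ee_rot: [2.484, 1.923, -0.0]
force: [-0.1, 0.6, 0.1]
width: 0.02
```

Call:
play_rows --steps '[0.01,0,0,0,0.025,0,0,0,0.03,0,-0.04,0,0.03,0,-0.09,0,0.03,0,-0.12,0]'

```text
clock: 4.5
tool_pos: [0.6116, 0.4048, 0.1806]
ee_rot: [2.483, 1.924, 0.005]
force: [0.3, 0.0, -0.5]
width: 0.02
```

```bash
python3 -c "
from h import *
s=sense();print(s['tool_pos'],s['force'])
print('ring at top of pot',proj('scene',[.596,.351,.088]),proj('scene',[.596,.351,.05]))
print(to([.481,.417,.15],0),to([.481,.417,.15],-.26))
b=snap('scene','pics/s3.png')[140:260,240:400,::-1]
cv2.imwrite('pics/c3.png',cv2.resize(b,(640,480),interpolation=cv2.INTER_CUBIC))
"
```

```text
[0.61164749 0.40482664 0.18061572] [ 0.27591238  0.03337732 -0.46000849]
ring at top of pot [320.79666003 182.48785633] [320.75361916 197.25319016]
(array([-0.0209, -0.1296,  0.0303]), -0.252, np.float64(-14.4)) (array([-0.0209, -0.1296,  0.0303]), 0.008, np.float64(-14.4))
```

View pics/c3.png

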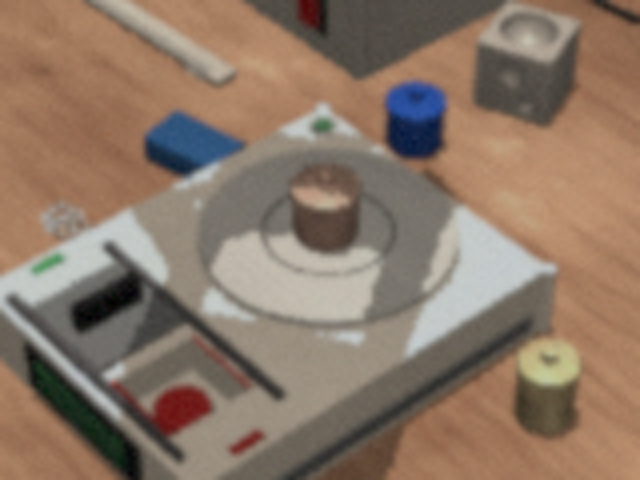

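Call:
play_rows --steps '[-0.004,-0.043,0,-0.09,-0.009,-0.087,0.01,-0.18,-0.017,-0.13,0.04,-0.252,-0.02,-0.13,0.06,-0.252,-0.02,-0.13,0.06,-0.252]' --hand 0

```text
clock: 5.18
tool_pos: [0.4785, 0.4162, 0.116]
ee_rot: [-2.221, -2.221, 0.005]
force: [0.6, -0.4, 0.6]
width: 0.0005
```

```bash
python3 -c "
from h import *
s=sense();print(s['tool_pos'],s['force'],s['width'])
print(to([.4805,.412,.053],0))
im=snap('wrist','pics/w4.png')
print(proj('wrist',[.48,.384,.0605]),proj('wrist',[.48,.402,.053]))
b=im[150:330,160:480,::-1]
cv2.imwrite('pics/w4c.png',cv2.resize(b,None,fx=2,fy=2))
"
```

```text
[0.47851061 0.41619927 0.11601729] [ 0.60353589 -0.37854202  0.56491391] 0.0005070877100154035
(array([-0.0041,  0.0021,  0.063 ]), 0.0, np.float64(0.0))
[316.07244386 257.36409481] [316.05516415 232.12016802]
```

View pics/w4c.png

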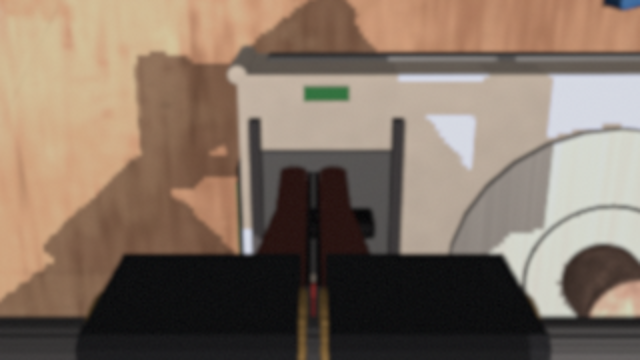

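Call:
play_rows --steps '[-0.002,0.002,0.03,0,-0.002,0.002,0.05,0,-0.002,0.002,0.06,0,-0.002,0.002,0.063,0,-0.002,0.002,0.063,0]'

```text
clock: 5.85
tool_pos: [0.4821, 0.4143, 0.0551]
ee_rot: [2.223, 2.22, 0.001]
force: [0.5, -0.6, -0.1]
width: 0.0005
```

Call:
play_rows --steps '[-0.006,0,0,0,-0.012,0,0,0,-0.018,0,0,0,-0.024,0,0,0,-0.03,0,0,0]'

```text
clock: 6.48
tool_pos: [0.4819, 0.3839, 0.0549]
ee_rot: [-2.223, -2.22, -0.001]
force: [-1.0, 1.1, -0.2]
width: 0.0004
```

Call:
play_rows --steps '[-0.007,0,0,0,-0.014,0,0,0,-0.021,0,0,0,-0.028,0,0,0,-0.035,0,0,0]'

```text
clock: 7.1
tool_pos: [0.4819, 0.3487, 0.0547]
ee_rot: [2.222, 2.22, 0.0]
force: [1.4, 0.7, 0.3]
width: 0.0003
```

```bash
python3 -c "
from h import *
s=sense();print(s['tool_pos'],s['force'],to([.4805,.334,.053],0))"
```

```text
[0.48185767 0.34865956 0.05471227] [1.35893234 0.71180891 0.34403212] (array([-0.0147, -0.0013,  0.0017]), -0.001, np.float64(-0.1))
```

Call:
play_rows --steps '[-0.006,0,0,0,-0.011,0,0,0,-0.014,0,0,0,-0.016,0,0,0,-0.016,0,0,0]'

```text
clock: 7.72
tool_pos: [0.4818, 0.3355, 0.0548]
ee_rot: [-2.222, -2.218, -0.005]
force: [-2.1, 14.0, -4.5]
width: 0.0005
```

Call:
play_rows --steps '[-0.001,0,0,0,-0.002,0,0,0,-0.002,0,0,0]'

```text
clock: 8.1
tool_pos: [0.4819, 0.3353, 0.0549]
ee_rot: [-2.222, -2.216, -0.009]
force: [-4.3, 20.0, -4.9]
width: 0.0004
```

Call:
play_rows --steps '[0.008,0,0,0,0.02,0,0,0,0.035,0,-0.02,0,0.045,0,-0.045,0,0.045,0,-0.045,0]'

```text
clock: 8.72
tool_pos: [0.4828, 0.3774, 0.1012]
ee_rot: [2.221, 2.221, 0.005]
force: [-0.2, -0.9, -0.6]
width: 0.0003
```

```bash
python3 -c "
from h import *
s=sense();print(s['tool_pos'],s['force'],to([.480,.380,.042],0))
b=snap('scene','pics/s5.png')[140:260,220:380,::-1]
w=snap('wrist','pics/w5.png')[130:330,180:440,::-1]
cv2.imwrite('pics/c5.png',np.hstack([cv2.resize(b,(400,300),interpolation=cv2.INTER_CUBIC),cv2.resize(w,(390,300))]))
"
```

```text
[0.48284644 0.37742434 0.10120737] [-0.23288172 -0.92972286 -0.56656609] (array([ 0.0025, -0.003 ,  0.0592]), -0.0, np.float64(-0.0))
```

View pics/c5.png

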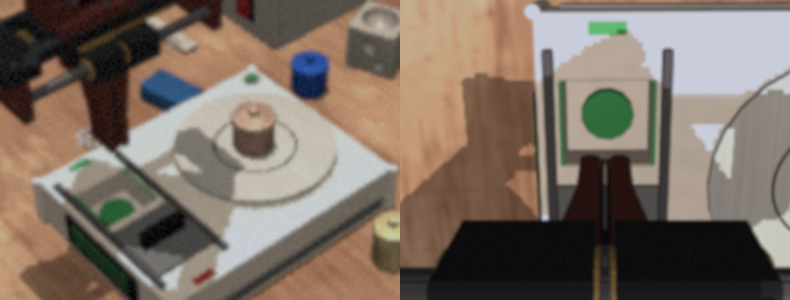

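```bash
python3 -c "
from h import *
print(ray('wrist',318,205,.028))"
```

```text
[0.48321542 0.38103633 0.028     ]
```

Call:
play_rows --steps '[0.002,-0.0025,0.02,0,0.002,-0.0025,0.04,0,0.002,-0.0025,0.055,0,0.002,-0.0025,0.065,0,0.002,-0.0025,0.065,0]'

```text
clock: 9.45
tool_pos: [0.4788, 0.3777, 0.0335]
ee_rot: [-2.222, -2.22, 0.003]
force: [0.6, -0.0, 0.1]
width: 0.0002
```

Call:
play_rows --steps '[0.001,0.001,0.003,0,0.001,0.001,0.005,0,0.001,0.001,0.007,0,0.001,0.001,0.009,0,0.001,0.001,0.009,0]'

```text
clock: 10.07
tool_pos: [0.4806, 0.3793, 0.026]
ee_rot: [2.222, 2.22, 0.001]
force: [-1.5, 1.4, 2.2]
width: 0.0004
```

Call:
play_rows --steps '[0,0,0.001,0,0,0,0.002,0,0,0,0.002,0]'

```text
clock: 10.45
tool_pos: [0.4805, 0.3793, 0.0239]
ee_rot: [2.223, 2.22, 0.001]
force: [0.7, 0.6, 4.9]
width: 0.0004
```

Call:
play_rows --steps '[0,0,0.001,0,0,0,0.002,0,0,0,0.002,0,0,0,0.002,0]'

```text
clock: 10.95
tool_pos: [0.4806, 0.3794, 0.0232]
ee_rot: [2.222, 2.22, 0.001]
force: [-2.0, -2.0, 17.1]
width: 0.0004
```

Call:
play_rows --steps '[0,0,0,0,0,0,0,0]'

```text
clock: 11.2
tool_pos: [0.4806, 0.3793, 0.0232]
ee_rot: [2.222, 2.22, 0.001]
force: [-3.2, -2.6, 18.0]
width: 0.0005
```

Call:
play_rows --steps '[0,0,-0.01,0,0,0,-0.03,0,0,0,-0.07,0,0,0,-0.12,0,0,0,-0.16,0]'

```text
clock: 11.82
tool_pos: [0.4801, 0.379, 0.1841]
ee_rot: [2.223, 2.22, 0.001]
force: [0.4, 0.4, -0.3]
width: 0.0001
```

Call:
play_rows --steps '[0.04,0,0,0,0.08,0,0,0,0.12,0,0,0,0.15,0,0,0,0.15,0,0,0]'

```text
clock: 12.45
tool_pos: [0.4797, 0.5305, 0.1818]
ee_rot: [-2.22, -2.223, 0.0]
force: [-0.2, 0.6, 1.0]
width: 0.0004
```

```bash
python3 -c "
from h import *
s=sense();print(s['tool_pos'],s['force'])
b=snap('scene','pics/s6.png')[140:260,220:380,::-1]
w=snap('top','pics/t6.png')[125:275,215:375,::-1]
cv2.imwrite('pics/c6.png',np.hstack([cv2.resize(b,(400,300),interpolation=cv2.INTER_CUBIC),cv2.resize(w,(390,366),interpolation=cv2.INTER_CUBIC)[:300] if 0 else cv2.resize(w,(320,300),interpolation=cv2.INTER_CUBIC)]))
"
```

```text
[0.47971809 0.53045697 0.18180108] [-0.20855085  0.63771734  1.04793045]
```

View pics/c6.png

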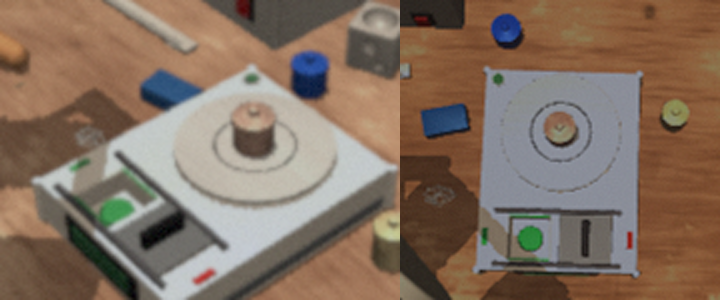

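The pot stands upright in the ring: in the top view the ring's centre is at about (560,131) and the pot at about (560,127). The cover lies over the red well, the green well is fully open, and the brass pot and wax block look unmoved.

```bash
python3 -c "
from rig import close_job
print(close_job())"
```

```text
the job is handed in; nothing more can be done
None
```

The job is done and handed in at about 12.5 s of the 64 s allowed; the hand-in reports no verdict.

- **Pot:** I nudged the copper pot with two slightly open fingertips until it stood upright in the ring. In the last pictures it sits near the ring's centre, with room to spare all round.
- **Cover:** I pushed the rib until the cover stopped against the far end, where the force rose to 14–20 N. The rib was then about 1–2 mm from its expected end position. The last picture shows the cover over the red well and the green well fully open.
- **Tare key:** I pressed it until it bottomed at tip height 23.2 mm (23 mm expected), with 17–18 N, and held it about half a second. I then let go. The key's rise was not measured; the pictures only show the key in view and the arm clear of it.
- **Left alone:** The red key was never touched. The brass pot and wax block look unmoved in the last picture, judged by eye.

No check failed or disagreed by more than about 2–3 mm: one wrist-camera fix of the green key was 3 mm off in x.

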